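# Slide the locked sample carriage up to the sensor stop

### The job

On the bench stands a slide rail whose carriage, with a jar in its tray, is locked at one end. With a fingertip press the carriage's lock button down and, keeping it held down all the way, slide the carriage along the rail until it is fully home against the stop under the white sensor block; then let go so that the button springs back up and the carriage is locked there. Nothing is gripped or lifted: do not touch the jar, and leave the other glassware where it stands.

Things in the scene. Friction and masses are not known exactly. Their poses are not given: they have to be found in the camera images.
- rail: (all sizes below in mm) aluminium slide rail fixed on the bench, slab 145 x 520 x 12. The carriage runs along the rail's own +y axis; its x axis points across the rail, roughly away from the robot, z up. Origin at table level on the carriage's centre line. On its -x (robot) side, at the start end, is a small dark steel catch (47 high) whose two lugs lock the carriage with about 1.5 play
- carriage (a joint): slide of the carriage along the rail's +y, in m: about 0 at its locked start. The stop is met at 0.10 to 0.18, depending on where the stop is clamped. Sliding friction is a few N
- carriage_front (a point): middle of the carriage's leading end face, 27 above the table. The grey carriage deck is 80 (across) x 200 (along the rail), its top 34 above the table, with the button at its trailing half and the jar tray at its leading half, 110 apart along the rail. It touches the stop when this point reaches the stop's origin along the rail
- lock_button (a joint): travel of the lock button, in m: 0 is up (locked), 0.008 fully down. Moves straight down against a spring, about 3 N at the top and 6 N fully down, then a hard bottom. The carriage is free when the button is at least 0.005 down; it springs up again only where its tongue has a catch slot or free space above it
- button_top (a point): centre of the top face of the lock button: flat black plate 48 (across) x 44 (along the rail), 58 above the table when up, 50 when fully down; it rides with the carriage. Its steel tongue sticks out to 60 from the centre line on the rail's -x side
- tab (a point): middle of the top edge of the carriage's grey upright tab, 72 above the table, 56 wide (across) and 6 thick; it stands along the button's leading edge (towards the stop), 27 from the button's centre, and a fingertip on the button can push against it
- stop: the end stop: dark steel block 100 wide, 55 long, top 38 above the table, clamped on the rail, with a white sensor block on it (64 wide, top 102). Origin at table level on the carriage's centre line, in the plane of the stop face that the carriage meets; axes parallel to the rail's, the block on its +y side. A low arm, 24 high, on the -x side reaches 175 back to the catch
- catch (a point): top of the stop's catch lug, 47 above the table, on the rail's -x side. The button's tongue passes under it only with the button at least 5 down; with the carriage within 3 of the stop the tongue is past it and snaps up behind it when let go
- jar: sealed amber glass jar with white cap, 48 diameter, 66 tall, standing loose in the carriage's tray; top about 103 above the table. Origin at its underside. Not to be touched
- jar_seat (a point): middle of the tray's floor on the carriage, where the jar stands; the tray is 62 square with walls 12 high
- spare_jar: a second sealed amber jar, same as the one on the carriage (48 diameter, 66 tall); a bystander standing on the table beside the rail. Origin at its underside
- beaker: empty glass beaker, 68 diameter, 90 tall; a bystander. Origin at its underside
- flask: conical glass flask, 76 diameter, 110 tall; a bystander. Origin at its underside
- lamp_cap: small white ceramic dome (spirit lamp cap), 30 diameter, 37 tall; a bystander. Origin at its underside
- spirit_lamp: glass spirit lamp, 76 diameter, 74 tall; a bystander. Origin at its underside
- mortar: white ceramic mortar bowl, 80 diameter, 45 tall; a bystander. Origin at its underside
- tube_rack: wooden rack with four test tubes, 50 x 120, 87 tall; a bystander. Origin at its underside

How it is judged (in metres and radians):
On the way, in this order (a step that is already met when the one before it is completed fails the run):
1. the lock button is pressed down while the carriage is still at its start (value of joint lock_button above 0.005 m and value of joint carriage below 0.006 m), for 0.05 s.
2. the carriage reaches the stop (within 4 mm) with the button still down (y of carriage_front in the frame of stop above -0.004 m and value of joint lock_button above 0.004 m), for 0.05 s.
At the end, for the whole second after the job is handed in: the carriage rests within 5 mm of the stop, its lock button has sprung up (within 2 mm of its top), and the jar stands upright at rest in its tray (within 10 mm of the tray's middle, less than 0.2 rad tilted) (y of carriage_front in the frame of stop above -0.005 m and value of joint lock_button below 0.002 m and linear speed of jar below 0.02 m/s and horizontal distance between jar and jar_seat below 0.01 m and angle between jar's own z axis and vertical below 0.2 rad); the robot touches nothing.
It fails at once if the button is let up (less than 1.5 mm down) while the carriage is on its way, more than 12 mm from its start and from the stop (value of joint carriage above 0.012 m and y of carriage_front in the frame of stop below -0.012 m and value of joint lock_button below 0.0015 m).
It fails at once if the robot touches the jar (more than 1 N) (contact force between any of the fingers, the arm and jar above 1 N).
It fails at once if the jar is lifted (8 mm above its seat), tipped over 0.4 rad or out of its tray (z of jar in the frame of jar_seat above 0.008 m or angle between jar's own z axis and vertical above 0.4 rad or horizontal distance between jar and jar_seat above 0.02 m).
It fails at once if a bystander is moved more than 15 mm (distance of any of spare_jar, beaker, flask, lamp_cap, spirit_lamp, mortar, tube_rack from where it was at the start of the episode above 0.015 m).
It also fails if it takes over 38 s, if anything falls off the work surface, if the arm or the gripper's body presses on something with over 40 N, if the wrist force passes 120 N, or if a joint passes its speed limit or range.

### The arm

A 6-joint arm with a two-finger parallel gripper is mounted at the origin on the work surface. World frame = base frame: x ahead of the robot, y to its left, z up, the work surface at z = 0. Lengths are in m, angles in degrees, forces in N, time in s.
With the tool pointing down it reaches from about 0.35 to 0.875 m from the base axis. Payload 4.2 kg.
Tool frame: the origin (TCP) lies midway between the tips of the shut fingers; the grasp point (between the pads) lies 19 mm behind it; z points along the fingers, y is the line along which they close (so a half turn about z gives the same grasp; the last joint's range is limited). The gripper opens to 87 mm and grips with 3 to 60 N. Pads are 19 mm wide; open, the fingers measure 117 mm over their backs; the gripper's body (75 mm by 190 mm) begins 51 mm behind the grasp point.
Start: joints at [-48.896, 22.042, 0.453, 0, -68.411, -14.817], TCP at [0.277, -0.56, 0.223] pointing down, gripper open.
Joint ranges: [-179.83, 179.83], [-69.29, 118.12], [-61.27, 80.66], [-181.25, 117.63], [-171.15, -9.14], [-177.46, 177.46]. Speed limits (degrees/s): [159.86, 159.86, 180, 180, 180, 180].

### API

Orientations are given as a 3x3 rotation matrix whose columns are the frame's x, y, z axes.
In Python, from station import r, cams gives the robot as it stands.
- The arm moves only by the tool play_rows, never from a script. Its argument "commands" is text: rows parted by semicolons, each of 6 numbers parted by spaces: the shift along the world's x, y, z normalised to -1 to 1, where 1 is 30 mm, then the turn, a rotation vector about the world's x, y, z normalised to -1 to 1, where 1 is 0.15 rad. A call has 1 to 20 rows; each row shifts and turns the commanded pose from where the row before left it; what a row does not reach is not made up. A row lasts 1/10 s, in which the tool goes at most 50 mm and 8.59 degrees, less where a joint would pass 70% of its speed; a pose out of reach is approached as far as the arm can. A call with a number of a shift or a turn outside -1 to 1 is refused whole. A call with a gripper value outside its range is refused whole. "grip" is the finger opening in mm, from 0 to 87, set as the call begins (left out, the last holds). The fingers move at their own pace and stop on an object; the grip force is fixed at half the most. Time passes only in rows, so rows that do not move let the fingers close. It gives the time, the measured TCP pose, the force, the opening and the grip force at its end, in the units of the state.
- r.sense(): the state, without advancing time (a new reading comes with each control period).
- cams.capture(name): name is "scene" or "top"; returns (picture, depth): 384x512x3 uint8, blue, green, red; 384x512 float32, m along the optical axis (not along the pixel's ray), 0 where there is no reading.
- cams.camera_info(name): a dict with "mtx" (3x3 intrinsics, pixels), "k1" (the pictures are not rectified: a ray, as slopes to the right and down, at radius r is drawn at 1 + k1 r^2 times it, then the intrinsics apply), "R" (3x3) and "t" (3): a world point X has camera coordinates R X + t. Camera axes: x right, y down, z forward; pixel columns grow to the right and rows downward; lengths in m; the calibration is good to about 2 mm. A picture is of the moment at which its call begins. camera_info takes no time and is no camera call.
- r.finish_job(): hands the job in; it is judged then, once.
The state is a dict: "time_s": time; "joints": joint angles; "joint_velocities": joint speeds; "effort": joint torques, N m; "tcp_pos": TCP position; "ee_rot": TCP orientation; "wrist_force": force on the tool from outside, world axes, zero at the start; "moment": the same for the moment, N m; "gripper_width": opening from 0.0 (shut) to 1.0 (fully open); "gripper_force": force on a finger pad.
Only numpy, scipy, OpenCV 4.12 (cv2) and the standard library are available. Lean on these libraries where they do the work, as an engineer would, in place of code of your own. Each camera call takes 0.05 s, during which the arm holds its last target. There are 200 camera calls.

## Working session

There is one attempt and no reset: what is moved stays moved. The work goes in short steps, Python scripts to look and compute and a tool call to move; the robot and the scene stay as the last step left them, time stands still between calls to the robot, and variables do not carry over. Pictures are saved under pics/ and viewed, at most 10 in all, crops included, and the job is handed in when it is done.

Besides the shell and the picture viewer there is one more tool, called after "Call:" in YAML: its name, and indented under it one key for each argument. play_rows: Moves the arm, as the interface text tells. Scaled input: -1 to 1 covers 30 mm each way for a shift and 0.15 rad each way for a turn. Its arguments: {"type":"object","properties":{"commands":{"type":"string"},"grip":{"type":"number"}},"required":["commands"]}

```bash
mkdir -p pics; cat > h.py <<'E'
import numpy as np, cv2
from station import r, cams
def cloud(name):
    p,d=cams.capture(name); c=cams.camera_info(name); M=np.array(c["mtx"])
    u,v=np.meshgrid(np.arange(512),np.arange(384))
    q=cv2.undistortPoints(np.stack([u.ravel(),v.ravel()],1).astype(float)[:,None],M,np.array([c["k1"],0,0,0.]))[:,0]
    z=d.ravel(); X=np.c_[q*z[:,None],z]
    W=(X-np.array(c["t"]))@np.array(c["R"])
    W[z==0]=np.nan
    return p,d,W.reshape(384,512,3)
E
python3 - <<'E'
from h import *
for n in("scene","top"):
    p,d,W=cloud(n); np.save(n+".npy",W); cv2.imwrite(f"pics/{n}0.png",p)
    c=cams.camera_info(n); print(n,-np.array(c["R"]).T@np.array(c["t"]), (d==0).mean())
print(r.sense())
E
```

```text
scene [1.5233826  0.02753023 0.7031586 ] 0.0040435791015625
top [0.42749534 0.04219613 1.07594594] 0.0039520263671875
{'time_s': 0.1, 'joints': array([-4.88955168e+01,  2.20867494e+01,  3.87243758e-01, -2.42293346e-02,
       -6.84130077e+01, -1.48148632e+01]), 'joint_velocities': array([ 0.00134248, -0.1060634 ,  0.14966981,  0.05763919, -0.07662702,
        0.00961575]), 'effort': array([-1.71147794e-04, -3.91689956e+01,  1.87936914e+01,  4.23190668e+00,
        1.34860683e-02, -6.97209202e-05]), 'tcp_pos': array([ 0.27656653, -0.55986692,  0.22156519]), 'ee_rot': array([[-8.96635694e-01, -4.42767933e-01, -9.94705329e-04],
       [-4.42769033e-01,  8.96634018e-01,  1.73818626e-03],
       [ 1.22273499e-04,  1.99894456e-03, -9.99997995e-01]]), 'wrist_force': array([-0.13989231, -0.86693763, -0.1052877 ]), 'moment': array([ 0.03379338,  0.03363076, -0.01832676]), 'gripper_force': 0.0, 'gripper_width': 0.9998673908165319}
```

View pics/top0.png

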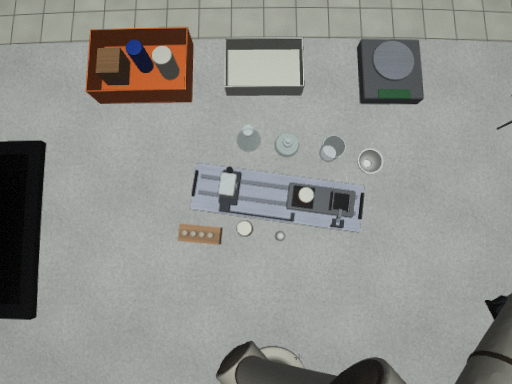

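View pics/scene0.png

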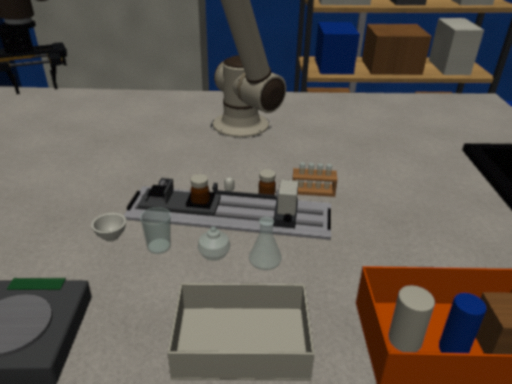

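The top view shows the rail lying along the image row direction. The button is near (341,201), the jar cap at (306,195), the stop and sensor block near (229,185), and the catch at (338,222). Next I'll measure these from depth.

```bash
python3 - <<'E'
from h import *
W=np.load("top.npy"); p=cv2.imread("pics/top0.png")
m=((W[...,2]>.006)&(W[...,2]<.018)&(W[...,0]>.3)&(W[...,0]<.6)&(W[...,1]>-.3)&(W[...,1]<.4)).astype(np.uint8)
hsv=cv2.cvtColor(p,cv2.COLOR_BGR2HSV)
n,l,s,c=cv2.connectedComponentsWithStats(m); k=1+s[1:,4].argmax(); print(s[k])
ys,xs=np.where(l==k); P=W[ys,xs,:2].astype(np.float32); rc=cv2.minAreaRect(P); print(rc, W[ys,xs,2].mean())
b=cv2.boxPoints(rc); e=[b[1]-b[0],b[2]-b[1]]; e=max(e,key=np.linalg.norm); y=e/np.linalg.norm(e); y*=np.sign(y[1]); x=np.array([y[1],-y[0]]);c0=np.array(rc[0]); print("yaxis",y)
q=np.stack([(W[...,:2]-c0)@x,(W[...,:2]-c0)@y,W[...,2]],-1); np.save("q.npy",q)
def rng(nm,zl,zh,box):
    s=(q[...,2]>zl)&(q[...,2]<zh)&(q[...,0]>box[0])&(q[...,0]<box[1])&(q[...,1]>box[2])&(q[...,1]<box[3])
    P=q[s]; print(nm,len(P),P.min(0).round(4),P.max(0).round(4),P.mean(0).round(4),"uv",[a.mean().round(1) for a in np.where(s)[::-1]])
rng("button",.052,.063,(-.06,.06,-.3,-.13))
rng("tab",.066,.08,(-.06,.06,-.3,-.12))
rng("jar",.09,.115,(-.06,.06,-.3,0))
rng("deck",.03,.038,(-.045,.05,-.3,0.05))
rng("sensor",.09,.115,(-.06,.06,0,.3))
rng("stop",.033,.043,(-.06,.06,0,.3))
rng("catch",.043,.05,(-.1,-.045,-.3,-.1))
rng("catch2",.043,.05,(-.1,-.045,-.1,.2))
big=cv2.resize(p[150:250,180:380],None,fx=4,fy=4,interpolation=cv2.INTER_CUBIC);cv2.imwrite("pics/z.png",big)
E
```

```text
[ 229  178  135   54 3033]
((0.5322476625442505, -0.07618382573127747), (0.39937764406204224, 0.14300425350666046), 81.98662567138672) 0.013061746246886463
yaxis [0.13940418 0.99023557]
button 80 [-0.0146 -0.1506  0.0526] [ 0.0303 -0.13    0.0624] [ 0.0073 -0.1379  0.0589] uv [np.float64(345.5), np.float64(201.9)]Traceback (most recent call last):
  File "<stdin>", line 13, in <module>
  File "<stdin>", line 11, in rng
    return umr_minimum(a, axis, None, out, keepdims, initial, where)
ValueError: zero-size array to reduction operation minimum which has no identity
```

```bash
cat > m.py <<'E'
from h import *
W=np.load("top.npy"); p=cv2.imread("pics/top0.png")
m=((W[...,2]>.007)&(W[...,2]<.017)&(W[...,0]>.35)&(W[...,0]<.62)&(W[...,1]>-.27)&(W[...,1]<.33)).astype(np.uint8)
n,l,s,c=cv2.connectedComponentsWithStats(m)
ks=[k for k in range(1,n) if s[k,4]>150]; print(s[ks])
P=W[np.isin(l,ks),:2].astype(np.float32); rc=cv2.minAreaRect(P); print(rc)
b=cv2.boxPoints(rc); e=max([b[1]-b[0],b[2]-b[1]],key=np.linalg.norm); y=e/np.linalg.norm(e); y*=np.sign(y[1]); x=np.array([y[1],-y[0]]);c0=np.array(rc[0]); print("yaxis",y,"c0",c0)
q=np.stack([(W[...,:2]-c0)@x,(W[...,:2]-c0)@y,W[...,2]],-1)
def rng(nm,zl,zh,box):
    s=(q[...,2]>zl)&(q[...,2]<zh)&(q[...,0]>box[0])&(q[...,0]<box[1])&(q[...,1]>box[2])&(q[...,1]<box[3])
    P=q[s]
    if len(P):print(nm,len(P),P.min(0).round(4),P.max(0).round(4),P.mean(0).round(4),"uv",[a.mean().round(1) for a in np.where(s)[::-1]],"world",W[s].mean(0).round(4))
rng("button",.054,.063,(-.06,.06,-.3,-.13))
rng("tab",.066,.08,(-.06,.06,-.3,-.12))
rng("jar",.09,.115,(-.06,.06,-.3,0))
rng("deck",.03,.038,(-.045,.05,-.3,0.05))
rng("sensor",.09,.115,(-.06,.06,0,.3))
rng("stop",.033,.043,(-.06,.06,0,.3))
rng("catch",.043,.052,(-.1,-.045,-.3,-.1))
rng("catch2",.043,.052,(-.1,-.045,-.1,.2))
E
python3 m.py; python3 -c "
import cv2;p=cv2.imread('pics/top0.png');cv2.imwrite('pics/z.png',cv2.resize(p[150:250,180:380],None,fx=4,fy=4,interpolation=2))"
```

```text
[[ 190  172   40   42  791]
 [ 229  172  132   60 2591]
 [ 238  184   50   19  584]]
((0.5405237078666687, -0.016967207193374634), (0.5189365148544312, 0.14302180707454681), 82.0029067993164)
yaxis [0.13912277 0.9902751 ] c0 [ 0.54052371 -0.01696721]
button 267 [-0.0391 -0.2054  0.0541] [ 0.0335 -0.1529  0.0628] [ 0.0029 -0.1824  0.0589] uv [np.float64(340.2), np.float64(202.7)] world [ 0.518  -0.198   0.0589]
tab 43 [-0.0174 -0.1595  0.0662] [ 0.0325 -0.1529  0.0764] [ 0.0074 -0.1558  0.0724] uv [np.float64(332.3), np.float64(199.5)] world [ 0.5261 -0.1723  0.0724]
jar 178 [-0.0115 -0.0952  0.0927] [ 0.0261 -0.0527  0.1088] [ 0.0069 -0.0733  0.1037] uv [np.float64(305.3), np.float64(194.6)] world [ 0.5372 -0.0905  0.1037]
deck 911 [-0.0429 -0.2291  0.03  ] [ 0.0465 -0.0281  0.038 ] [ 0.0061 -0.1294  0.0349] uv [np.float64(320.8), np.float64(200.0)] world [ 0.5285 -0.146   0.0349]
sensor 367 [-0.0252  0.122   0.0901] [0.0391 0.1719 0.1072] [0.0061 0.1483 0.1027] uv [np.float64(226.6), np.float64(184.4)] world [0.5672 0.129  0.1027]
stop 263 [-0.0595  0.1189  0.0331] [0.0567 0.1736 0.043 ] [-0.0155  0.1422  0.039 ] uv [np.float64(229.4), np.float64(194.9)] world [0.5449 0.1261 0.039 ]
catch 72 [-0.0663 -0.2011  0.0431] [-0.0451 -0.1671  0.0517] [-0.056  -0.1838  0.0475] uv [np.float64(337.6), np.float64(223.0)] world [ 0.4595 -0.1912  0.0475]
catch2 29 [-0.0985 -0.0536  0.043 ] [-0.0454  0.1635  0.0506] [-0.0579 -0.0164  0.047 ] uv [np.float64(280.8), np.float64(216.0)] world [ 0.4809 -0.0252  0.047 ]
```

View pics/z.png

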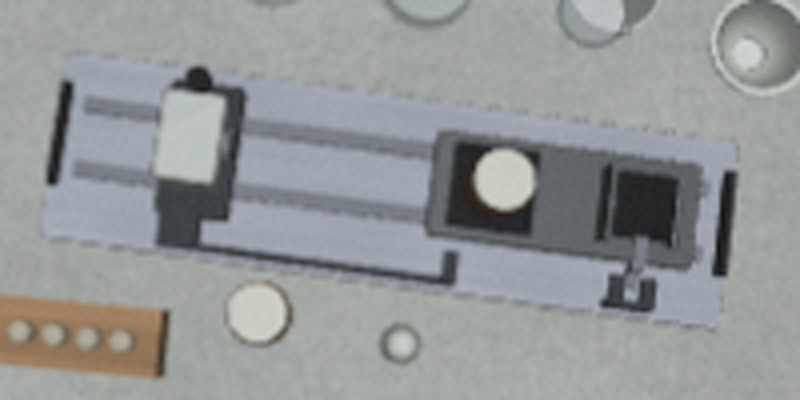

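Sizes check out: rail 519x143, button at z 0.059, tab at 0.072. Travel should be about 0.147 m. I'll use shut fingers with their closing line across the rail, so the gripper body stays clear of the jar.

Call:
play_rows:
  commands: "0.546 0.814 0 0 0 0.432;0.546 0.814 0 0 0 0.432;0.546 0.814 0 0 0 0.432;0.546 0.814 0 0 0 0.432;0.546 0.814 0 0 0 0.432;0.546 0.814 0 0 0 0.432;0.546 0.814 0 0 0 0.432;0.546 0.814 0 0 0 0.432;0.546 0.814 0 0 0 0.432;0.546 0.814 0 0 0 0.432;0.546 0.814 0 0 0 0.432;0.546 0.814 0 0 0 0.432;0.546 0.814 0 0 0 0.432;0.546 0.814 0 0 0 0.432;0.546 0.814 0 0 0 0.432;0 0 0 0 0 0;0 0 0 0 0 0"
  grip: 0

```text
time_s: 1.8
tcp_pos: [0.5223, -0.1936, 0.222]
ee_rot: [[-0.139, -0.99, -0.001], [-0.99, 0.139, 0.0], [0.0, 0.001, -1.0]]
wrist_force: [-0.1, 1.1, -0.0]
gripper_width: 0.009
gripper_force: 0.0
```

Call:
play_rows:
  commands: "0 0 -0.85 0 0 0;0 0 -0.85 0 0 0;0 0 -0.85 0 0 0;0 0 -0.85 0 0 0;0 0 -0.85 0 0 0;0 0 -0.85 0 0 0;0 0 0 0 0 0;0 0 0 0 0 0"

```text
time_s: 2.6
tcp_pos: [0.5222, -0.1949, 0.0698]
ee_rot: [[-0.14, -0.99, -0.001], [-0.99, 0.14, -0.0], [0.001, 0.001, -1.0]]
wrist_force: [0.8, 0.3, 1.0]
gripper_width: 0.01
gripper_force: 0.0
```

```bash
python3 - <<'E'
from h import *
p,d,W=cloud("scene"); cv2.imwrite("pics/s1.png",cv2.resize(p[140:260,100:350],None,fx=3.2,fy=3.2,interpolation=2))
p,d,W=cloud("top"); cv2.imwrite("pics/t1.png",cv2.resize(p[150:250,260:400],None,fx=5,fy=5,interpolation=2))
E
```

```text
(no output)
```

View pics/s1.png

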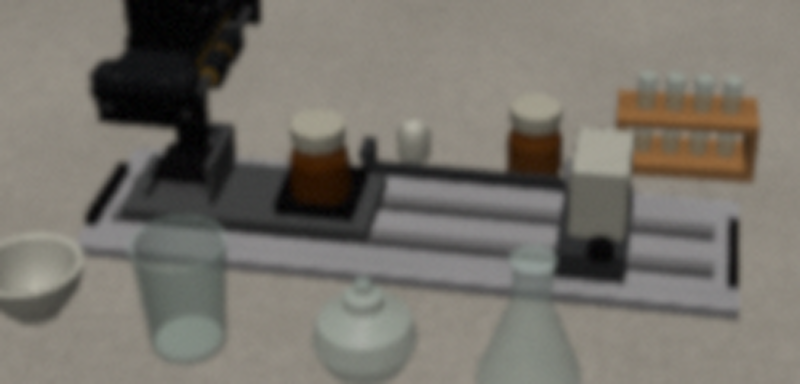

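The fingertip (about (195,185) in the crop) is above the button and behind the tab, with the gripper body clear of the jar. Now I'll press.

Call:
play_rows:
  commands: "0 0 -0.15 0 0 0;0 0 -0.15 0 0 0;0 0 -0.15 0 0 0;0 0 -0.15 0 0 0;0 0 0 0 0 0;0 0 0 0 0 0"

```text
time_s: 3.3
tcp_pos: [0.5229, -0.1941, 0.052]
ee_rot: [[-0.139, -0.99, 0.001], [-0.99, 0.139, -0.0], [0.0, -0.001, -1.0]]
wrist_force: [0.6, 1.1, 5.1]
gripper_width: 0.003
gripper_force: 2.5
```

Call:
play_rows:
  commands: "0 0 -0.05 0 0 0;0 0 -0.05 0 0 0;0 0 0 0 0 0;0 0 0 0 0 0"

```text
time_s: 3.7
tcp_pos: [0.5229, -0.1943, 0.0503]
ee_rot: [[-0.139, -0.99, 0.001], [-0.99, 0.139, -0.001], [0.001, -0.001, -1.0]]
wrist_force: [-3.6, 0.0, 11.6]
gripper_width: 0.006
gripper_force: 5.6
```

Call:
play_rows:
  commands: "0.007 0.05 0 0 0 0;0.014 0.1 0 0 0 0;0.014 0.1 0 0 0 0;0.014 0.1 0 0 0 0;0.014 0.1 0 0 0 0;0.014 0.1 0 0 0 0;0.014 0.1 0 0 0 0;0.014 0.1 0 0 0 0"

```text
time_s: 4.5
tcp_pos: [0.5261, -0.1721, 0.0503]
ee_rot: [[-0.139, -0.99, 0.001], [-0.99, 0.139, -0.001], [0.001, -0.001, -1.0]]
wrist_force: [-2.2, -1.9, 10.3]
gripper_width: 0.006
gripper_force: 5.4
```

Call:
play_rows:
  commands: "0.021 0.15 0 0 0 0;0.021 0.15 0 0 0 0;0.021 0.15 0 0 0 0;0.021 0.15 0 0 0 0;0.021 0.15 0 0 0 0;0.021 0.15 0 0 0 0;0.021 0.15 0 0 0 0;0.021 0.15 0 0 0 0;0.021 0.15 0 0 0 0;0.021 0.15 0 0 0 0;0.021 0.15 0 0 0 0;0.021 0.15 0 0 0 0"

```text
time_s: 5.7
tcp_pos: [0.5338, -0.1179, 0.0503]
ee_rot: [[-0.139, -0.99, 0.001], [-0.99, 0.139, -0.001], [0.001, -0.002, -1.0]]
wrist_force: [-3.0, -1.1, 11.1]
gripper_width: 0.004
gripper_force: 5.4
```

```bash
python3 - <<'E'
from h import *
p,d,W=cloud("top"); cv2.imwrite("pics/t2.png",cv2.resize(p[150:250,180:380],None,fx=4,fy=4,interpolation=2))
q=(W[...,:2]-[.5405,-.017])@np.array([.1391,.9903]); x=(W[...,:2]-[.5405,-.017])@np.array([.9903,-.1391]);z=W[...,2]
s=(z>.09)&(z<.112)&(abs(x)<.05)&(q>-.1)&(q<.11)&(p.min(2)>120); print("jar y",q[s].min(),q[s].max(),x[s].mean())
s=(z>.03)&(z<.038)&(x>-.03)&(x<.04)&(q<.1); print("front",np.sort(q[s])[-10:])
E
```

```text
Traceback (most recent call last):
ValueError: zero-size array to reduction operation minimum which has no identity
```

View pics/t2.png

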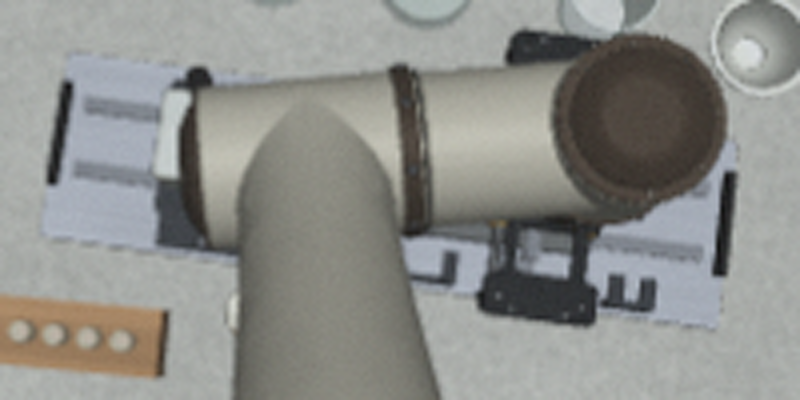

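The tongue has left the start catch (its slot at (632,290) is empty). Continuing.

Call:
play_rows:
  commands: "0.021 0.15 0 0 0 0;0.021 0.15 0 0 0 0;0.021 0.15 0 0 0 0;0.021 0.15 0 0 0 0;0.021 0.15 0 0 0 0;0.021 0.15 0 0 0 0;0.021 0.15 0 0 0 0;0.021 0.15 0 0 0 0;0.021 0.15 0 0 0 0;0.021 0.15 0 0 0 0;0.021 0.15 0 0 0 0;0.014 0.1 0 0 0 0"

```text
time_s: 6.95
tcp_pos: [0.5414, -0.0652, 0.0503]
ee_rot: [[-0.138, -0.99, 0.002], [-0.99, 0.138, -0.001], [0.001, -0.002, -1.0]]
wrist_force: [-1.8, -1.0, 10.4]
gripper_width: 0.005
gripper_force: 5.3
```

```bash
python3 - <<'E'
from h import *
p,d,W=cloud("scene"); cv2.imwrite("pics/s2.png",cv2.resize(p[140:260,100:350],None,fx=3.2,fy=3.2,interpolation=2))
E
```

```text
(no output)
```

View pics/s2.png

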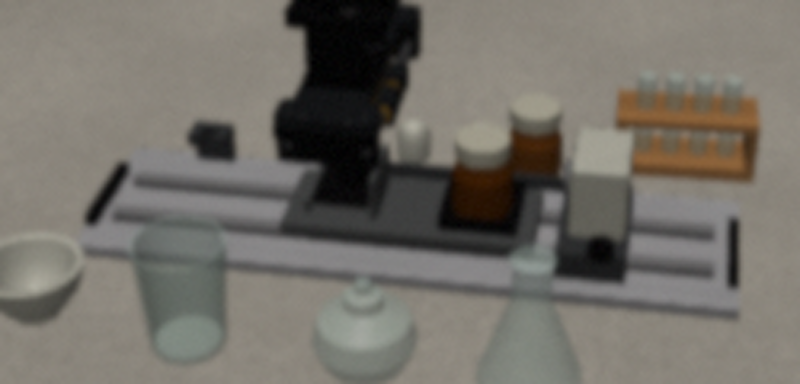

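The carriage is riding along with the jar upright, and about 16 mm remain to the stop. I'll go slower from here.

Call:
play_rows:
  commands: "0.007 0.05 0 0 0 0;0.007 0.05 0 0 0 0;0.007 0.05 0 0 0 0;0.007 0.05 0 0 0 0;0.007 0.05 0 0 0 0;0.007 0.05 0 0 0 0;0.007 0.05 0 0 0 0;0.007 0.05 0 0 0 0;0.007 0.05 0 0 0 0;0.007 0.05 0 0 0 0;0.007 0.05 0 0 0 0;0.007 0.05 0 0 0 0"

```text
time_s: 8.2
tcp_pos: [0.5438, -0.0477, 0.0503]
ee_rot: [[-0.138, -0.99, 0.001], [-0.99, 0.138, -0.001], [0.001, -0.002, -1.0]]
wrist_force: [-0.9, -7.0, 9.2]
gripper_width: 0.003
gripper_force: 4.8
```

Call:
play_rows:
  commands: "0.007 0.05 0 0 0 0;0.007 0.05 0 0 0 0;0.007 0.05 0 0 0 0;0.007 0.05 0 0 0 0;0 0 0 0 0 0"

```text
time_s: 8.7
tcp_pos: [0.5446, -0.0431, 0.0503]
ee_rot: [[-0.138, -0.99, 0.001], [-0.99, 0.138, -0.003], [0.003, -0.001, -1.0]]
wrist_force: [0.0, -8.9, 9.7]
gripper_width: 0.002
gripper_force: 6.3
```

```bash
python3 - <<'E'
from h import *
p,d,W=cloud("scene"); cv2.imwrite("pics/s3.png",cv2.resize(p[160:240,180:310],None,fx=6,fy=6,interpolation=2))
E
```

```text
(no output)
```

View pics/s3.png

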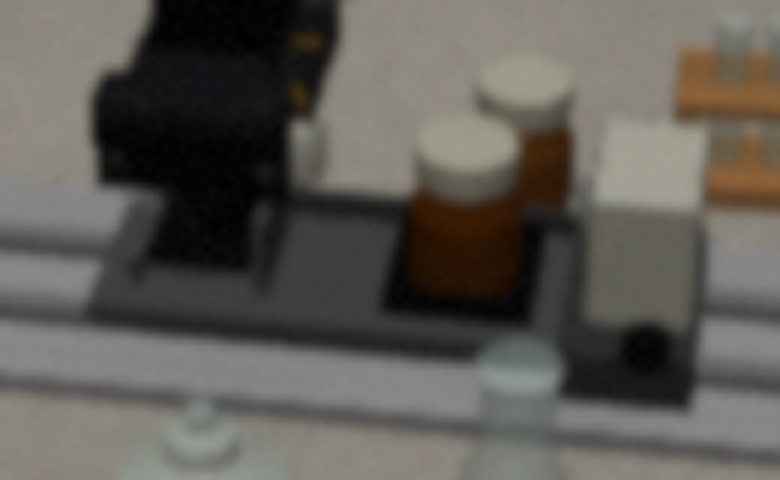

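The carriage front now meets the stop block near (565,330). I'll push on to the tab to be sure it's seated.

Call:
play_rows:
  commands: "0.007 0.05 0 0 0 0;0.007 0.05 0 0 0 0;0.007 0.05 0 0 0 0;0 0 0 0 0 0"

```text
time_s: 9.15
tcp_pos: [0.5446, -0.0428, 0.0503]
ee_rot: [[-0.139, -0.99, -0.002], [-0.99, 0.139, -0.008], [0.008, 0.001, -1.0]]
wrist_force: [1.6, -27.1, 9.2]
gripper_width: 0.005
gripper_force: 14.5
```

The tip is firmly against the tab (27 N, stalled), so the carriage is home. I'll release by lifting first, then backing off and rising.

Call:
play_rows:
  commands: "-0.007 -0.05 0 0 0 0;0 0 -0 0 0 0;0 0 0.1 0 0 0;0 0 0.15 0 0 0;0 0 0.2 0 0 0;-0.02 -0.15 0 0 0 0;-0.02 -0.15 0.2 0 0 0;0 0 0.5 0 0 0;0 0 0.8 0 0 0;0 0 0.8 0 0 0;0 0 0.8 0 0 0;0 0 0.8 0 0 0;-0.8 -0.3 0.5 0 0 0;-1 -0.5 0 0 0 0;-1 -0.5 0 0 0 0;-1 -0.5 0 0 0 0;-1 -0.5 0 0 0 0;-1 -0.5 0 0 0 0;0 0 0 0 0 0;0 0 0 0 0 0"

```text
time_s: 11.15
tcp_pos: [0.3695, -0.131, 0.1949]
ee_rot: [[-0.14, -0.99, 0.003], [-0.99, 0.14, 0.0], [-0.001, -0.003, -1.0]]
wrist_force: [1.3, -0.5, -0.4]
gripper_width: 0.005
gripper_force: 0.0
```

```bash
python3 - <<'E'
from h import *
p,d,W=cloud("top"); cv2.imwrite("pics/t4.png",cv2.resize(p[150:250,180:380],None,fx=4,fy=4,interpolation=2))
q=(W[...,:2]-[.5405,-.017])@np.array([.1391,.9903]); x=(W[...,:2]-[.5405,-.017])@np.array([.9903,-.1391]);z=W[...,2]
def f(n,c):
    if c.any(): print(n,c.sum(),q[c].min(),q[c].max(),x[c].mean(),np.median(z[c]))
f("button",(x>-.01)&(x<.025)&(q>-.055)&(q<-.022)&(z<.08))
f("tab",(abs(x-.007)<.03)&(z>.066)&(z<.08)&(q<.02)&(q>-.03))
f("jar",(abs(x-.007)<.03)&(z>.09)&(z<.112)&(q>.02)&(q<.11))
f("deck",(abs(x-.007)<.04)&(z>.03)&(z<.037)&(q<.16))
E
```

```text
button 132 -0.05494461361580554 -0.022111034302576733 0.007515860952508056 0.058872875323923726
tab 41 -0.011761671879016772 -0.005699584487036907 0.006632815510883012 0.07268420190271449
jar 188 0.053185342764376295 0.09431326256057983 0.0059631954907546 0.10406869799333769
deck 866 -0.0807527729748102 0.1316030297935978 0.006461676402454771 0.03470536002269067
```

View pics/t4.png

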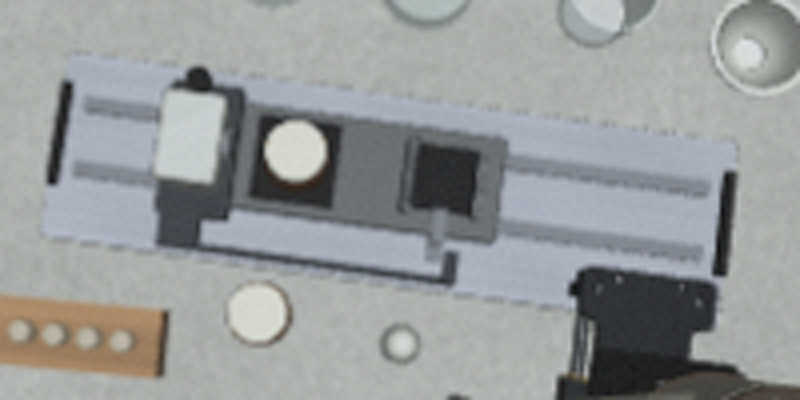

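The carriage is against the stop and the button is back up (z 0.059, the same as at the start). The tongue at (435,240) is past the catch lug at (450,265), and the jar is centred in its tray.

```bash
python3 -c "
from station import r
print(r.finish_job())"
```

```text
the job is handed in; nothing more can be done
None
```

The carriage was slid about 147 mm home against the stop with the button held down, and is locked there with the button back up; the jar stands upright in its tray, and I handed the job in at about 11 s (no verdict was returned).

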